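Dock the grinder battery and switch the charger on

TASK

With the isolator still off, push the battery pack upright down into the charger's bay until it clicks past the sprung ball and sits fully home. Then turn the isolator's bar handle clockwise from off to on so that it rests in its on detent. Do not knock over the spray can or the short pipe standing on the bench.

Things in the scene. Friction and masses are not known exactly. Their poses are not given: they have to be found in the camera images.
- pack_mid (a point): centre (57.5 mm above the underside) of the loose black battery pack standing on the bench: 90 mm long (its x), 54 mm wide (its y, flat sides, grip across these), 115 mm tall (z up), about 0.4 kg. Its foot is rounded along both ends, with a 7 mm deep groove across each end above it; it fits the bay either way round.
- dock: battery charger: grey plastic block fixed to the bench, 62 mm tall, 100 mm wide (y), with dark vent slots on its +x part; the origin is on the bench straight below the bay's centre, and the block reaches 65 mm to -x and 115 mm to +x of it. z is up.
- bay (a point): centre of the floor of the charger's bay, 12 mm above the bench, axes as the charger's. The bay is a pocket open at the top, 93 mm along x, 58 mm along y; straight walls end 42 mm above this floor, then a 45 degree flare widens it by 8 mm a side up to the rim, 50 mm above. Home: pack's underside on this floor, its centre 57.5 mm above this point.
- dock_ball (a joint): how far (m) the bay's sprung steel ball is pressed back; 0 = fully out. It stands 7 mm out of the middle of the +x wall, 19 mm above the bay floor. The pack stops on it 15 to 22 mm short of home, needs a downward push of about 5 to 15 N beyond its weight to pass, then the ball springs into its groove.
- isolator: rotary isolator, a grey square metal box 140 x 140 x 75 mm fixed to the bench; origin at the centre of its underside, z up. On its lid are a dark ring mark (off) on the +y side and a dark bar mark (on) on the +x side.
- handle_grip (a point): on the vertical turning axis in the middle of the isolator box, half-way up the black bar handle, 102 mm above the bench. The bar is 100 mm long (this point's y, 50 mm each side; pointed nose with white line at +y), 18 mm wide (x), 34 mm tall (85 to 119 mm above the bench), on a disc 60 mm across on the lid. The point turns with the handle.
- switch (a joint): angle (rad) of the isolator's handle: 0 = off, nose at the ring mark (isolator's +y); 1.571 = on, nose at the bar mark (isolator's +x). It grows clockwise seen from above. A spring inside snaps it to off or to on from either side of half-way and holds it against the stop there; turning takes about 0.25 N m at most.
- spray: upright spray can, 62 mm across, 150 mm tall, loose on the bench; origin at its underside, z up. A bystander.
- pipe: short steel pipe offcut standing on end, 60 mm across, 90 mm tall, loose; origin at its underside, z up. A bystander.
Things that resemble listed ones, but are neither listed nor needed, are in the scene too. Leave any purple or red look-alike of the part that bears pack_mid alone. There is more than one size of the isolator; the job needs the larger.

How it is judged (in metres and radians):
On the way, in this order (a step that is already met when the one before it is completed fails the run):
1. the pack is fully home in the bay while the isolator is still off (z of pack_mid in the frame of bay below 0.0615 m and horizontal distance between pack_mid and bay below 0.008 m and angle between pack_mid's own z axis and vertical below 0.1 rad and value of joint switch below 0.3 rad), for 0.2 s.
2. the handle is turned to on (value of joint switch above 1.42 rad), for 0.2 s.
At the end, for the whole second after the job is handed in: The pack stands upright (within 0.1 rad) in the bay, within 4 mm of fully home and 8 mm of the bay's centre, and the handle rests within 0.15 rad of on (z of pack_mid in the frame of bay below 0.0615 m and horizontal distance between pack_mid and bay below 0.008 m and angle between pack_mid's own z axis and vertical below 0.1 rad and value of joint switch above 1.42 rad and velocity of joint switch below 0.1 rad/s); the robot touches nothing.
It fails at once if the handle is turned past half-way before the pack is home (value of joint switch above 0.8 rad and (z of pack_mid in the frame of bay above 0.068 m or horizontal distance between pack_mid and bay above 0.02 m)).
It fails at once if the spray can is knocked over (angle between spray's own z axis and vertical above 0.6 rad).
It fails at once if the pipe offcut is knocked over (angle between pipe's own z axis and vertical above 0.6 rad).
It also fails if it takes over 54 s, if anything falls off the work surface, if the arm or the gripper's body presses on something with over 40 N, if the wrist force passes 120 N, or if a joint passes its speed limit or range.

ROBOT

A 6-joint arm with a two-finger parallel gripper is mounted at the origin on the work surface. World frame = base frame: x ahead of the robot, y to its left, z up, the work surface at z = 0. Lengths are in mm, angles in rad, forces in N, time in s.
With the tool pointing down it reaches from about 400 to 925 mm from the base axis. Payload 3.4 kg.
Tool frame: the origin (TCP) lies at the very end of the fingers, on their centre line; the grasp point (between the pads) lies 19 mm behind it; z points along the fingers, y is the line along which they close (so a half turn about z gives the same grasp; the last joint's range is limited). The gripper opens to 85 mm and grips with 20 to 120 N. Pads are 22 mm wide; open, the fingers measure 114 mm over their backs; the gripper's body (76 mm by 85 mm) begins 54 mm behind the grasp point. The pads swing forward as they close: fully open they stand 13 mm farther back than shut.
Start: joints at [-0.073, 0.307, 1.506, -0, 1.328, -0.073], TCP at [575.005, -0.025, 231.305] pointing down, gripper open.
Joint ranges: [-3.12, 3.12], [-1.05, 2.28], [0.14, 2.33], [-1.42, 4.57], [0.1, 2.73], [-2.68, 2.68]. Speed limits (rad/s): [2.57, 2.57, 3.14, 3.14, 3.14, 3.14].

INTERFACE

Orientations are given as a unit quaternion [w, x, y, z].
In Python, from workcell import ctrl gives the robot as it stands.
- The arm moves only by the tool step_arm, never from a script. Its argument "steps" is one flat list of numbers, 7 for each row, row after row: the turn, a rotation vector about the tool's x, y, z in units of 2 rad (1.0 is 2 rad), then the shift along the tool's x, y, z in units of 0.25 m (1.0 is 0.25 m), then the opening, from -1 (shut) to 1 (fully open). In form: [rx, ry, rz, dx, dy, dz, claw, rx, ry, rz, dx, dy, dz, claw, ...]. A call has 1 to 5 rows; each row is the pose to reach, as a shift and turn from the pose commanded when the call began, along the tool's axes at that moment; what a row does not reach only later rows make up. A row lasts 1/12 s, in which the tool goes at most 41.7 mm and 7.16 degrees, less where a joint would pass 70% of its speed; a pose out of reach is approached as far as the arm can. A call with a number of a shift or a turn outside -1 to 1 is refused whole. A call with a gripper value outside its range is refused whole. The fingers move at their own pace and stop on an object; "squeeze" is the grip in N (left out, the last holds). Time passes only in rows, so rows that repeat a pose let the fingers close. It gives the time, the measured TCP pose, the force, the opening and the grip force at its end, in the units of the state.
- ctrl.state(): the state, without advancing time (a new reading comes with each control period).
- ctrl.grab_frame(name): name is "scene" or "side" or "wrist"; returns a dict with "img" (420x560x3 uint8, red, green, blue), "intrinsics" (3x3 intrinsics, pixels), "cam_to_world" (4x4, takes a point from camera to world coordinates). Camera axes: x right, y down, z forward; pixel columns grow to the right and rows downward; lengths in mm; the calibration is good to about 2 mm. A picture is of the moment at which its call begins. There is no depth.
- ctrl.sign_off(): hands the job in; it is judged then, once.
Trained networks look in a picture, given as the dict that the camera call returned (one of the last four; its "shot" number tells which), for a name from the list of things; names that differ only in an ending like _2 or _b are one class to them, and where a whole thing is asked for, a point or a joint stands for the part that bears it (a point fixed in the world has none). Each returns a list of dicts, best first, with "p" (0 to 1); they miss things now and then, are a little off and sometimes report something else, mostly with a low value. They report only what shows in the picture. A call takes as long as a camera call. They do not tell look-alikes from the thing itself.
- ctrl.boxes_of(picture, thing): "point" ([x, y, z] in mm, in the coordinates of the camera as it stood for that picture, good to about 4 mm: the middle of the surface that is visible of it).
- ctrl.landmark_of(picture, thing): "point" ([x, y, z] in mm, in the coordinates of the camera as it stood for that picture, good to about 4 mm: a listed point, or the origin of a listed thing).
The state is a dict: "time": time; "joint_positions": joint angles; "dq": joint speeds; "effort": joint torques, N m; "position": TCP position; "eef_rot": TCP orientation; "ft_force": force on the tool from outside, world axes, zero at the start; "moment": the same for the moment, N m; "gripper_width": opening from 0.0 (shut) to 1.0 (fully open); "grip_force": force on a finger pad.
Only numpy, scipy, OpenCV 4.12 (cv2) and the standard library are available. Lean on these libraries where they do the work, as an engineer would, in place of code of your own. Each camera call takes 0.05 s, during which the arm holds its last target. There are 200 camera calls.

## Working session

There is one attempt and no reset: what is moved stays moved. The work goes in short steps, Python scripts to look and compute and a tool call to move; the robot and the scene stay as the last step left them, time stands still between calls to the robot, and variables do not carry over. Pictures are saved under pics/ and viewed, at most 13 in all, crops included, and the job is handed in when it is done.

Besides the shell and the picture viewer there is one more tool, called after ">>>" as name(argument=value, ...), one argument or row to a line, values as JSON. step_arm: Moves the arm, as the interface text tells. Shifts and turns lie within -1 to 1; 1 stands for 0.25 m of shift or 2 rad of turn. Its arguments: {"type":"object","properties":{"steps":{"type":"array"},"squeeze":{"type":"number"}},"required":["steps"]}

```bash
ls; mkdir -p pics; cat > h.py <<'E'
import numpy as np, cv2
from workcell import ctrl
from scipy.spatial.transform import Rotation as R
def grab(n,save=None):
    f=ctrl.grab_frame(n)
    if save: cv2.imwrite('pics/'+save,f['img'][:,:,::-1])
    return f
def w(f,p): return (np.array(f['cam_to_world'])@np.r_[p,1])[:3]
def pix(f,P):
    c=np.linalg.inv(f['cam_to_world'])@np.r_[P,1]; q=np.array(f['intrinsics'])@c[:3]; return q[:2]/q[2]
def onplane(f,uv,z):
    d=np.linalg.inv(f['intrinsics'])@np.r_[uv,1]; T=np.array(f['cam_to_world']); d=T[:3,:3]@d; o=T[:3,3]; return o+d*(z-o[2])/d[2]
def move(P,quat=None):
    "print rot/shift units from current state pose to target"
    s=ctrl.state(); r=R.from_quat(s['eef_rot'],scalar_first=True)
    print('shift',np.round(r.inv().apply(np.array(P)-s['position'])/250,4))
    if quat is not None: print('rot',np.round((r.inv()*quat).as_rotvec()/2,4))
E
python3 - <<'E'
from h import *
print(ctrl.state())
for n in ['scene','side']:
    f=grab(n,n+'.png')
    for t in ['pack_mid','dock','bay','isolator','handle_grip','spray','pipe']:
        for kind in ['landmark_of','boxes_of']:
          if kind=='boxes_of' and t=='bay': continue
          for d in getattr(ctrl,kind)(f,t):
            if d['p']>.2: P=w(f,d['point']); print(n,t,kind[:4],round(d['p'],2),P.round(),pix(f,P).round())
E
```

```text
pics
{'time': 0.0, 'joint_positions': array([-7.35078995e-02,  3.07560318e-01,  1.50762481e+00,  6.40169473e-06,
        1.32841795e+00, -7.35101656e-02]), 'dq': array([-7.61550274e-04, -8.71946352e-04, -1.96040781e-04,  1.93820014e-04,
       -2.60637419e-04,  8.94221942e-05]), 'effort': array([-2.40806599e-03, -4.57556927e+01, -2.51919490e+01, -3.95127336e-04,
        1.32516641e-02, -2.41733758e-06]), 'position': array([5.74322631e+02, 2.31283382e-02, 2.30406637e+02]), 'eef_rot': array([-7.63105123e-04,  7.07106168e-01,  7.07106680e-01, -6.54318441e-04]), 'ft_force': array([-0.23294219,  0.02304595,  0.19986593]), 'moment': array([ 0.03980789, -0.03452174, -0.00873137]), 'grip_force': 0.0, 'gripper_width': 0.9963625484181173}
scene pack_mid land 0.95 [373.  47.  55.] [350. 184.]
scene pack_mid land 0.88 [494. -90.  58.] [277. 183.]
scene pack_mid land 0.62 [509.  44.  58.] [315. 217.]
scene pack_mid boxe 0.98 [399.  56.  96.] [349. 182.]
scene pack_mid boxe 0.88 [527.  56.  97.] [315. 215.]
scene pack_mid boxe 0.59 [514. -60.  70.] [281. 192.]
scene dock land 0.76 [529. 279.   2.]
[... 1228 characters left out ...]
2. 161.]
side dock boxe 0.73 [334. 254.  59.] [143. 181.]
side bay land 0.68 [531. 281.  14.] [212. 163.]
side isolator land 0.88 [ 591. -304.    7.] [337. 329.]
side isolator boxe 0.76 [812. -29.  55.] [354. 193.]
side isolator boxe 0.73 [ 579. -318.   80.] [341. 323.]
side handle_grip land 0.79 [830. -16.  72.] [358. 183.]
side handle_grip land 0.65 [ 585. -294.  104.] [338. 306.]
side handle_grip boxe 0.9 [ 582. -300.  111.] [339. 308.]
side handle_grip boxe 0.63 [823. -17.  75.] [356. 183.]
side spray land 0.97 [690.  48.  -1.] [298. 203.]
side spray boxe 0.81 [679.  31. 107.] [299. 180.]
side pipe land 0.71 [332. 272.  -3.] [146. 192.]
side pipe boxe 0.65 [ 579. -314.   79.] [339. 321.]
```

View pics/scene.png

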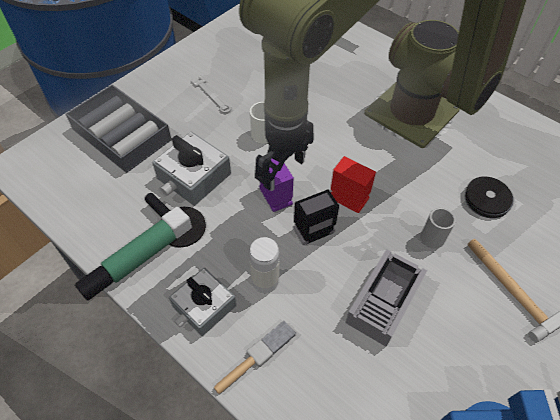

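View pics/side.png

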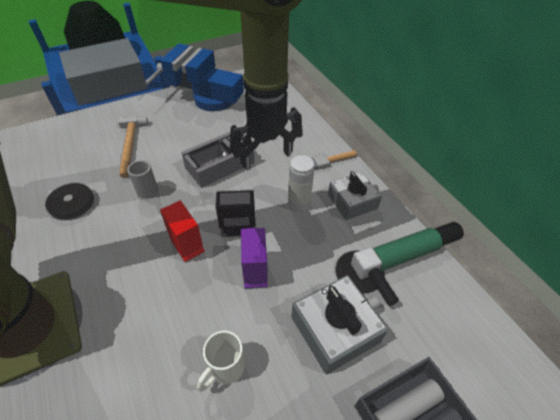

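The scene picture shows the black pack at (316,216), with red at (352,184) and purple at (277,185). The charger is at (388,293), the large isolator at (190,165), the can at (265,265) and the pipe at (437,228). The side picture agrees: black pack at (236,212), isolator at (338,325). Next I need yaws from the wrist camera.

```bash
python3 - <<'E'
from h import *
f=grab('wrist','w1.png'); print(np.round(f['cam_to_world'],2), np.round(f['intrinsics']))
for P in [(511,44,115),(528,278,62)]: print(pix(f,P))
E
```

```text
[[ 1.0000e+00  0.0000e+00  0.0000e+00  5.7503e+02]
 [ 0.0000e+00 -9.5000e-01 -3.1000e-01  7.7010e+01]
 [ 0.0000e+00  3.1000e-01 -9.5000e-01  3.7457e+02]
 [ 0.0000e+00  0.0000e+00  0.0000e+00  1.0000e+00]] [[362.   0. 278.]
 [  0. 362. 210.]
 [  0.   0.   1.]]
[188.05035258 142.08260802]
[ 206.49528901 -230.08055105]
```

View pics/w1.png

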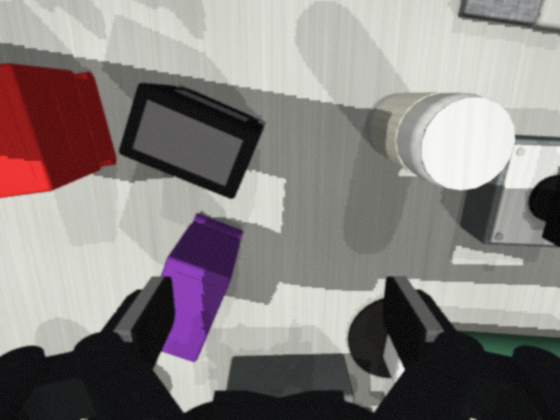

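The black pack's top is at about (192,140) in the wrist view, turned roughly 20°, with its +y side visible as a sliver. I'll measure its yaw in code and move the camera over the charger.

```bash
cat >> h.py <<'E'
def top_rect(f,mask,z):
    c=max(cv2.findContours(mask.astype(np.uint8),cv2.RETR_EXTERNAL,cv2.CHAIN_APPROX_NONE)[0],key=cv2.contourArea)[:,0]
    P=np.array([onplane(f,p,z)[:2] for p in c],np.float32); return cv2.minAreaRect(P)
E
python3 - <<'E'
from h import *
f=grab('wrist'); g=cv2.cvtColor(f['img'],cv2.COLOR_RGB2GRAY)
print(g[140:150:3,130:260:8]); print(g[75:130:3,200])
lab,n=None,None
m=((g>50)&(g<150)).astype(np.uint8)
# label component containing (185,142)
k,L=cv2.connectedComponents(m); mm=L==L[142,185]; print(mm.sum(), top_rect(f,mm,115))
d=(g<50).astype(np.uint8); k,L=cv2.connectedComponents(d); mm=L==L[150,124]; print(mm.sum(),top_rect(f,mm,115))
E
```

```text
[[ 18  93  89  91  92  97  92  91  93  92  91  90  94  94  57  12  75]
 [ 11  91  90  94  96  93  94  95  90  93  93  92  92  91  40  19 109]
 [ 18  92  94  90  94  90  93  90  92  93  94  94  93  95  24  20 129]
 [ 17  87  90  94  92  90  91  91  90  95  90  91  92  93  22  20 124]]
[195 140 103 105 104 105  60  21  56  28   8  16  20  16  20  24  87  93
  96]
5181 ((510.29534912109375, 42.76747131347656), (36.85146713256836, 70.96643829345703), 66.93773651123047)
5222 ((512.91455078125, 47.15443801879883), (61.810245513916016, 88.5429916381836), 67.018798828125)
```

>>> step_arm(
  steps=[0, 0, 0, 0.16, 0, 0, 1, 0, 0, 0, 0.32, 0, 0, 1, 0, 0, 0, 0.48, 0, 0, 1, 0, 0, 0, 0.64, -0.08, 0, 1, 0, 0, 0, 0.8, -0.16, 0, 1],
)

```text
time: 1.92
position: [538.0, 196.2, 231.2]
eef_rot: [0.0, 0.707, 0.707, 0.0]
ft_force: [0.8, 0.3, -0.6]
gripper_width: 1.0
grip_force: 0.0
```

>>> step_arm(
  steps=[0, 0, 0, 0.16, 0, 0, 1, 0, 0, 0, 0.3, 0, 0, 1, 0, 0, 0, 0.3, 0, 0, 1, 0, 0, 0, 0.3, 0, 0, 1],
)

```text
time: 2.25
position: [537.4, 271.5, 231.1]
eef_rot: [0.0, 0.706, 0.708, 0.0]
ft_force: [-0.3, 0.2, -0.2]
gripper_width: 1.003
grip_force: 0.0
```

```bash
python3 - <<'E'
from h import *
f=grab('wrist','w2.png')
for t in ['dock','bay','pack_mid','pipe']:
  for d in ctrl.landmark_of(f,t): print(t,round(d['p'],2),w(f,d['point']).round(1),pix(f,w(f,d['point'])).round())
print(ctrl.state()['position'])
E
```

```text
dock 0.71 [5.322e+02 2.765e+02 4.000e-01] [273. 166.]
bay 0.58 [526.2 281.1  12.3] [267. 164.]
pack_mid 0.66 [510.7  44.3  61.9] [252. 389.]
pack_mid 0.22 [331.8 273.9  -1.9] [ 83. 167.]
pipe 0.64 [333.4 275.9  -4.3] [ 85. 165.]
[537.88385357 268.09078614 231.25049036]
```

View pics/w2.png

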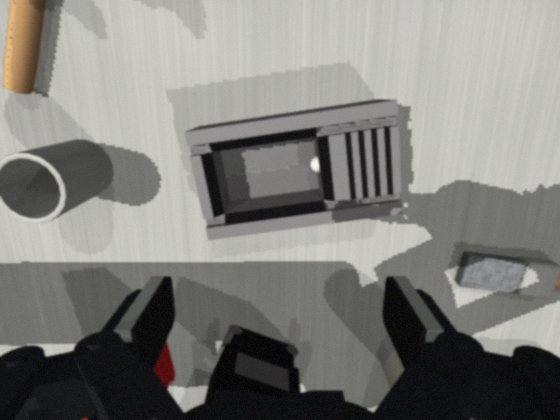

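The wrist view shows the charger's outer top corners near (188,131), (396,101), (403,203) and (210,238). The bay is on the left with the white ball at (315,164), the vents are to the right and the pipe is at (30,188). I'll fit the charger pose, overlaying the model for a check.

```bash
cat > fit.py <<'E'
from h import *
from scipy.optimize import minimize
def fit(f,segs,x0,blur=2.0):
    g=cv2.GaussianBlur(cv2.cvtColor(f['img'],cv2.COLOR_RGB2GRAY).astype(np.float32),(0,0),blur)
    gx=cv2.Sobel(g,cv2.CV_32F,1,0)/8;gy=cv2.Sobel(g,cv2.CV_32F,0,1)/8
    Ti=np.linalg.inv(f['cam_to_world']);K=np.array(f['intrinsics'])
    t=np.linspace(.06,.94,60)[:,None]
    def world(x,p): c,s=np.cos(x[2]),np.sin(x[2]); return np.c_[x[0]+c*p[:,0]-s*p[:,1],x[1]+s*p[:,0]+c*p[:,1],p[:,2]]
    def proj(x,p): q=(np.c_[world(x,p),np.ones(len(p))]@Ti.T)[:,:3]@K.T; return q[:,:2]/q[:,2:]
    def cost(x):
        tot=0
        for a,b in segs:
            q=proj(x,np.array(a)*(1-t)+np.array(b)*t).astype(np.float32)
            d=q[-1]-q[0]; n=np.array([-d[1],d[0]])/np.hypot(*d)
            v=cv2.remap(gx,q[:,:1],q[:,1:],1)*n[0]+cv2.remap(gy,q[:,:1],q[:,1:],1)*n[1]
            tot+=min(abs(v.mean()),15)
        return -tot
    best=min((minimize(cost,np.array(x0)+d,method='Nelder-Mead',options=dict(initial_simplex=np.array(x0)+d+np.array([[0,0,0],[5,0,0],[0,5,0],[0,0,.05]]))) for d in np.array([[a,b,c] for a in(-5,0,5) for b in(-5,0,5) for c in(-.05,0,.05)])),key=lambda r:r.fun)
    return best,proj
def rect(x0,x1,y0,y1,z): c=[(x0,y0,z),(x1,y0,z),(x1,y1,z),(x0,y1,z)]; return [(c[i],c[(i+1)%4]) for i in range(4)]
def show(f,proj,x,segs,name,box,k):
    im=cv2.resize(f['img'][box[1]:box[3],box[0]:box[2],::-1],None,fx=k,fy=k,interpolation=2)
    for a,b in segs:
        q=(proj(x,np.array([a,b],float))-np.array(box[:2])+.5)*k
        cv2.line(im,*[tuple(int(v) for v in r) for r in q],(0,255,0),1)
    cv2.imwrite('pics/'+name,im)
E
python3 - <<'E'
from fit import *
f=grab('wrist')
C=np.array([onplane(f,p,62)[:2] for p in [(188,131),(396,101),(403,203),(210,238)]]); print(C.round(1))
d=C[1]-C[0]+C[2]-C[3]; yaw=np.arctan2(d[1],d[0]); print(yaw, np.linalg.norm(C[1]-C[0]),np.linalg.norm(C[3]-C[0]))
print('ball',onplane(f,(315,164),31))
segs=rect(-65,115,-50,50,62)
b,pr=fit(f,segs,[529,279,yaw]); print(b.x,b.fun)
show(f,pr,b.x,segs+rect(-46.5,46.5,-29,29,12)+rect(-54.5,54.5,-37,37,62),'w2fit.png',(160,70,430,260),2.9)
E
```

```text
[[461.5 314.7]
 [635.5 339. ]
 [650.5 250.9]
 [474.5 216.9]]
0.16480598870144417 175.66553739465274 98.64969711169731
ball [573.25787339 280.5806441   31.        ]
[5.38301371e+02 2.81717641e+02 1.48120409e-01] -40.44038391113281
```

View pics/w2fit.png

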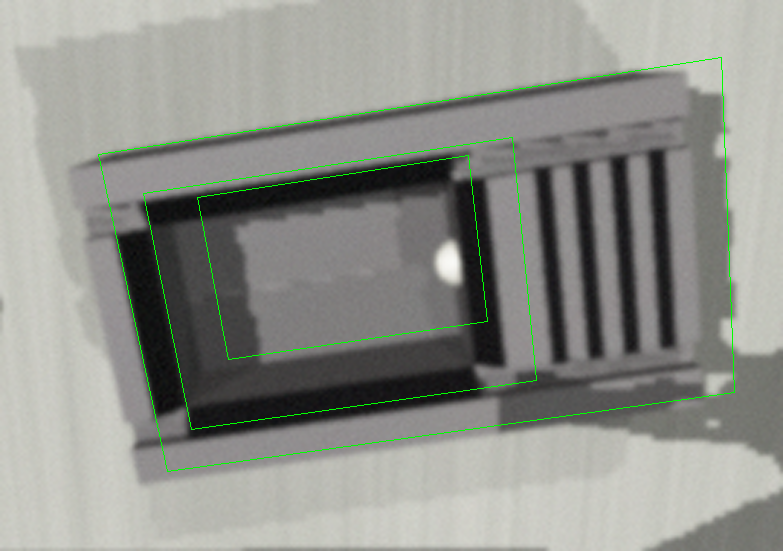

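The fit locked onto the shadow edge about 10 mm too far along +x; the true block ends at crop (75,165) and (690,75). I'll refit with the inner rim included.

```bash
python3 - <<'E'
from fit import *
f=grab('wrist')
segs=rect(-65,115,-50,50,62)+rect(-54.5,54.5,-37,37,62)
for x0 in ([528,278,.15],[525,280,.15]):
  b,pr=fit(f,segs,x0,1.2); print(b.x,b.fun)
show(f,pr,b.x,segs+rect(-46.5,46.5,-29,29,12),'w2fit2.png',(160,70,430,260),2.9)
c,s=np.cos(b.x[2]),np.sin(b.x[2]); print('ball pred',b.x[0]+43*c,b.x[1]+43*s)
E
```

```text
[5.29182942e+02 2.77262643e+02 1.49810362e-01] -99.4589614868164
[5.29161959e+02 2.77258241e+02 1.50039534e-01] -99.460693359375
ball pred 571.6788610085854 283.6857614167919
```

View pics/w2fit2.png

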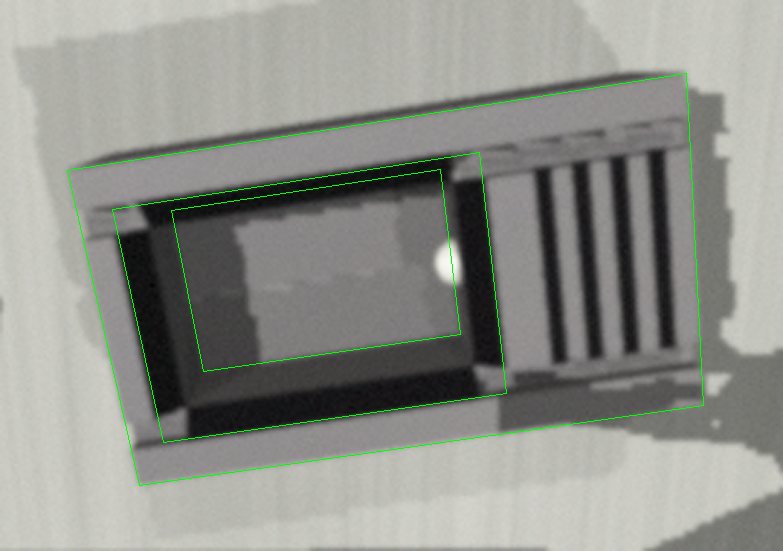

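The overlay now follows the rim and walls: charger at (529.2, 277.3), yaw 0.150 rad. The pack is at (510.5, 43.5), yaw −0.403. I'll go above the pack with the tool turned to grip its flat sides.

>>> step_arm(
  steps=[0, 0, -0.584, -0.926, -0.098, 0, 1, 0, 0, -0.584, -0.926, -0.098, 0, 1, 0, 0, -0.584, -0.926, -0.098, 0, 1, 0, 0, -0.584, -0.926, -0.098, 0, 1, 0, 0, -0.584, -0.926, -0.098, 0, 1],
)

```text
time: 3.02
position: [516.9, 72.8, 231.5]
eef_rot: [0.0, 0.471, 0.882, -0.0]
ft_force: [0.5, -0.5, -0.6]
gripper_width: 1.0
grip_force: 0.0
```

```bash
cat >> h.py <<'E'
def down(yaw): # tool pointing down with tool y at world yaw
    y=np.array([np.cos(yaw),np.sin(yaw),0]); z=np.array([0,0,-1.]); return R.from_matrix(np.c_[np.cross(y,z),y,z])
E
python3 - <<'E'
from h import *
s=ctrl.state(); print(s['position'],s['joint_positions'])
move((510.5,43.5,231),down(1.168))
E
```

```text
[516.89569998  72.82596252 231.52856412] [ 5.92228093e-02  2.32648932e-01  1.61403881e+00 -2.68359295e-04
  1.29450942e+00 -5.31085722e-01]
shift [-0.0832 -0.0866  0.0021]
rot [ 0.000e+00  2.000e-04 -2.888e-01]
```

>>> step_arm(
  steps=[0, 0, -0.27, -0.075, -0.08, 0, 1, 0, 0, -0.27, -0.075, -0.08, 0, 1, 0, 0, -0.27, -0.075, -0.08, 0, 1, 0, 0, -0.27, -0.075, -0.08, 0, 1, 0, 0, -0.27, -0.075, -0.08, 0, 1],
)

```text
time: 3.43
position: [511.0, 47.2, 231.6]
eef_rot: [0.0, 0.219, 0.976, 0.0]
ft_force: [0.8, 0.7, 0.5]
gripper_width: 1.002
grip_force: 0.0
```

```bash
python3 - <<'E'
from fit import *
f=grab('wrist','w3.png'); s=ctrl.state(); print(s['position'],s['dq'].round(3))
segs=rect(-45,45,-27,27,115)
b,pr=fit(f,segs,[511,44,-.403],1.2); print(b.x,b.fun)
g=cv2.cvtColor(f['img'],cv2.COLOR_RGB2GRAY); p=pix(f,(510.5,43.5,115)).astype(int); print(p)
m=((g>50)&(g<150)).astype(np.uint8); k,L=cv2.connectedComponents(m); mm=L==L[p[1],p[0]]; print(mm.sum(), top_rect(f,mm,115))
show(f,pr,b.x,segs,'w3fit.png',(130,20,430,260),2.5)
move((510.5,43.5,231),down(1.168)); move((*b.x[:2],70),down(b.x[2]+np.pi/2))
E
```

```text
[511.03464293  47.40583717 231.56859251] [ 0.009  0.002  0.001 -0.001  0.002  0.126]
[ 5.02150305e+02  4.65196446e+01 -3.92995543e-01] -53.5989990234375
[274 203]
4422 ((510.9246520996094, 42.809051513671875), (36.737308502197266, 70.95838928222656), 66.91656494140625)
shift [-0.0048 -0.015   0.0023]
rot [ 0.0001  0.0002 -0.0201]
shift [ 0.0308 -0.0185  0.6463]
rot [ 0.0001  0.0002 -0.025 ]
```

View pics/w3fit.png

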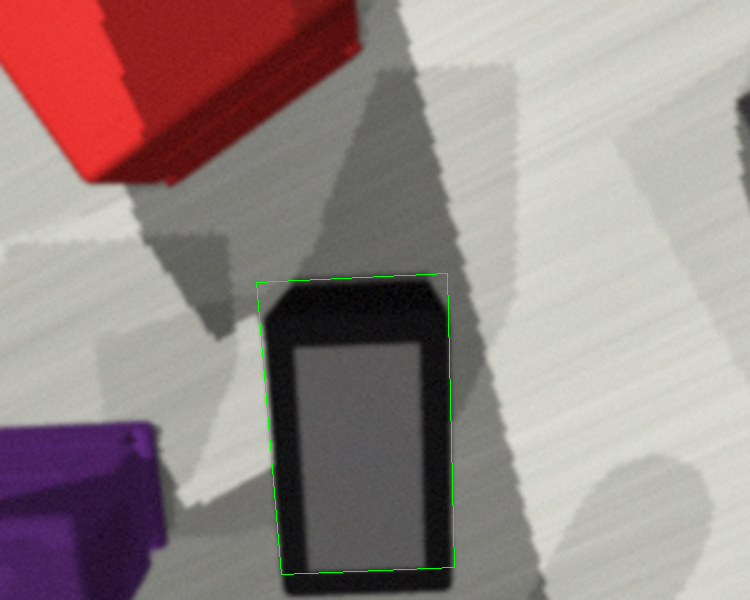

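The rectangle fit slid onto the pack's near side, but its grey label at crop (362,457) sits centred on the top and gives (510.9, 42.8), yaw −23.1°, twice. I'll use that and descend to grip.

>>> step_arm(
  steps=[0, 0, -0.02, -0.006, -0.017, 0.05, 1, 0, 0, -0.02, -0.006, -0.017, 0.2, 1, 0, 0, -0.02, -0.006, -0.017, 0.35, 1, 0, 0, -0.02, -0.006, -0.017, 0.5, 1, 0, 0, -0.02, -0.006, -0.017, 0.646, 1],
)

```text
time: 3.9
position: [510.8, 43.4, 68.9]
eef_rot: [0.001, 0.202, 0.979, 0.0]
ft_force: [0.7, -0.5, -0.4]
gripper_width: 1.004
grip_force: 0.0
```

>>> step_arm(
  squeeze=80,
  steps=[0, 0, 0, 0, 0, 0, 1, 0, 0, 0, 0, 0, 0, -1, 0, 0, 0, 0, 0, 0, -1, 0, 0, 0, 0, 0, 0, -1, 0, 0, 0, 0, 0, 0, -1],
)

```text
time: 4.32
position: [512.9, 43.8, 72.4]
eef_rot: [0.003, 0.201, 0.98, 0.0]
ft_force: [-0.2, -2.1, 2.2]
gripper_width: 0.622
grip_force: 84.8
```

>>> step_arm(
  steps=[0, 0, 0, 0, 0, 0, -1, 0, 0, 0, 0, 0, 0, -1, 0, 0, 0, 0, 0, 0, -1, 0, 0, 0, 0, 0, 0, -1, 0, 0, 0, 0, 0, 0, -1],
)

```text
time: 4.73
position: [512.9, 43.8, 72.3]
eef_rot: [0.003, 0.201, 0.98, 0.0]
ft_force: [-0.9, -2.2, 8.2]
gripper_width: 0.621
grip_force: 85.4
```

```bash
python3 - <<'E'
from h import *
s=ctrl.state(); print(s['position'],s['gripper_width'],s['grip_force'],s['ft_force']); move((510.9,42.8,70),down(1.168))
E
```

```text
[512.92172105  43.84310589  72.33423279] 0.6214753703882061 85.44480085372925 [-0.88601763 -2.21668885  8.17923668]
shift [ 0.0058 -0.007   0.0093]
rot [ 0.0009  0.0027 -0.0013]
```

Gripped (opening about 53 mm, 85 N). Lifting.

>>> step_arm(
  steps=[0, 0, 0, 0, 0, -0.1, -1, 0, 0, 0, 0, 0, -0.22, -1, 0, 0, 0, 0, 0, -0.34, -1, 0, 0, 0, 0, 0, -0.4, -1, 0, 0, 0, 0, 0, -0.4, -1],
)

```text
time: 5.15
position: [513.3, 44.3, 174.1]
eef_rot: [0.004, 0.201, 0.98, 0.001]
ft_force: [1.2, -0.0, -4.3]
gripper_width: 0.622
grip_force: 87.1
```

```bash
python3 - <<'E'
from h import *
s=ctrl.state(); print(s['position'],s['gripper_width'],s['grip_force'],s['ft_force'])
move((529.2,277.3,s['position'][2]),down(.15+np.pi/2))
f=grab('side','s2.png')
for d in ctrl.landmark_of(f,'pack_mid'): print(d['p'],w(f,d['point']))
f=grab('scene')
for d in ctrl.landmark_of(f,'pack_mid'): print(d['p'],w(f,d['point']))
E
```

```text
[513.30467847  44.29464741 174.08422368] 0.6218459960111095 87.05816388130188 [ 1.17749103 -0.01456123 -4.30280996]
shift [3.090e-01 8.816e-01 8.000e-04]
rot [ 0.0007  0.0043 -0.2776]
0.76 [512.55396545  42.43033068 158.22331548]
0.76 [377.68728891  50.4927153   57.36496176]
0.69 [529.67051889 279.7808249   13.92994595]
0.96 [509.48645288  43.72488557 154.60355313]
0.68 [495.94287296 -91.95417896  56.99733974]
```

The networks see the pack lifted by 100 mm and still upright. Transferring over the bay.

>>> step_arm(
  steps=[0, 0, -0.06, 0.05, 0.15, 0, -1, 0, 0, -0.12, 0.1, 0.3, 0, -1, 0, 0, -0.18, 0.155, 0.45, 0, -1, 0, 0, -0.23, 0.21, 0.6, 0, -1, 0, 0, -0.277, 0.26, 0.74, 0, -1],
)

```text
time: 5.77
position: [522.3, 241.2, 167.5]
eef_rot: [-0.002, -0.077, 0.997, -0.0]
ft_force: [0.7, -0.2, -4.7]
gripper_width: 0.625
grip_force: 87.5
```

>>> step_arm(
  steps=[0, 0, 0, 0.07, 0.06, 0, -1, 0, 0, 0, 0.125, 0.105, 0, -1, 0, 0, 0, 0.125, 0.105, 0, -1, 0, 0, 0, 0.125, 0.105, 0, -1, 0, 0, 0, 0.125, 0.105, 0, -1],
)

```text
time: 6.18
position: [488.6, 260.6, 168.4]
eef_rot: [-0.001, -0.075, 0.997, -0.001]
ft_force: [-0.6, -0.2, -4.0]
gripper_width: 0.623
grip_force: 88.1
```

```bash
python3 - <<'E'
from h import *
s=ctrl.state(); print(s['position'],s['dq'].round(3),s['ft_force'])
move((529.2,277.3,s['position'][2]),down(.15+np.pi/2))
f=grab('wrist','w4.png'); print(pix(f,(529,277,220)))
for n in ['side','scene']:
  g=grab(n)
  for d in ctrl.landmark_of(g,'pack_mid'): print(n,d['p'],w(g,d['point']))
E
```

```text
[488.60378703 260.62842728 168.39997289] [-0.016 -0.005 -0.018 -0.002  0.003 -0.   ] [-0.63797611 -0.20478444 -3.99503032]
shift [-0.1705  0.0418 -0.0004]
rot [-0.0005 -0.001  -0.0004]
[310.91384347 463.08941606]
side 0.86 [374.75095683  46.6604159   55.25275077]
side 0.73 [490.30586012 260.39308371 153.08618595]
side 0.53 [532.47621676 275.54444032  -3.10593106]
scene 0.87 [496.43328423 -92.72626256  57.31887312]
scene 0.81 [375.50239574  47.71546214  56.28825558]
scene 0.57 [488.06484139 259.43496566 152.86691604]
```

View pics/w4.png

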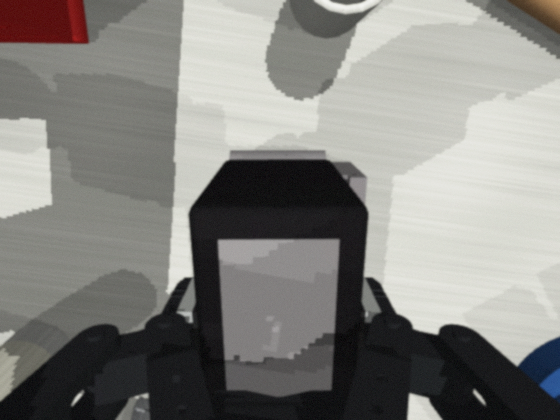

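The wrist view shows the pack held squarely, its far top edge running (190,210)–(368,210) and its label edge (218,239)–(340,239). I'll work out where the pack sits relative to the TCP.

```bash
python3 - <<'E'
from h import *
f=grab('wrist'); s=ctrl.state(); r=R.from_quat(s['eef_rot'],scalar_first=True)
z=s['position'][2]-72.3+115
for uv in [(190,210),(368,210),(218,239),(340,239),(226,390),(332,390)]:
    P=onplane(f,uv,z); print(uv,P.round(1),r.inv().apply(P-s['position']).round(1))
move((529.2,277.3,s['position'][2]),down(.15+np.pi/2))
E
```

```text
(190, 210) [448.2 227.  212.4] [ 45.9 -27.  -42.7]
(368, 210) [440.5 278.4 212.4] [ 46.   24.9 -42.7]
(218, 239) [456.1 236.  212.4] [ 36.8 -19.3 -42.7]
(340, 239) [450.6 272.1 212.4] [ 36.9  17.2 -42.7]
(226, 390) [512.  244.3 212.4] [-19.8 -19.3 -42.7]
(332, 390) [506.6 280.7 212.4] [-19.7  17.5 -42.7]
shift [-0.1664  0.0433  0.    ]
rot [-0.      0.0001 -0.0013]
```

>>> step_arm(
  steps=[0, 0, 0, -0.09, 0.025, 0, -1, 0, 0, 0, -0.171, 0.047, 0, -1, 0, 0, 0, -0.171, 0.047, 0, -1, 0, 0, 0, -0.171, 0.047, 0, -1, 0, 0, 0, -0.171, 0.047, 0, -1],
)

```text
time: 6.9
position: [529.1, 278.4, 169.5]
eef_rot: [-0.001, -0.074, 0.997, -0.0]
ft_force: [-0.3, -0.5, -4.9]
gripper_width: 0.624
grip_force: 88.0
```

```bash
python3 - <<'E'
from h import *
s=ctrl.state(); print(s['position'])
t=np.array([529.2,277.3])-down(.15+np.pi/2).apply([1.2,-1,0])[:2]; print(t)
move((*t,72.3+12),down(.15+np.pi/2))
for n in ['side','scene']:
  g=grab(n,n+'4.png')
  for d in ctrl.landmark_of(g,'pack_mid'): print(n,d['p'],w(g,d['point']))
E
```

```text
[529.10985306 278.39660704 169.46505026]
[530.23708716 278.46809684]
shift [-5.100e-03 -2.000e-04  3.407e-01]
rot [-0.0002 -0.0008 -0.0009]
side 0.94 [530.30775992 274.77792125 154.53686213]
scene 0.78 [530.33410133 277.64066221 155.12795062]
scene 0.67 [376.1167688   49.00887972  58.42592176]
scene 0.57 [ 587.47672258 -296.47674094  104.74433982]
```

>>> step_arm(
  steps=[0, 0, 0, -0.004, 0, 0.05, -1, 0, 0, 0, -0.004, 0, 0.1, -1, 0, 0, 0, -0.004, 0, 0.14, -1, 0, 0, 0, -0.004, 0, 0.17, -1, 0, 0, 0, -0.004, 0, 0.2, -1],
)

```text
time: 7.52
position: [530.2, 279.0, 119.2]
eef_rot: [-0.0, -0.074, 0.997, -0.0]
ft_force: [0.1, 1.0, -4.0]
gripper_width: 0.623
grip_force: 88.1
```

>>> step_arm(
  steps=[0, 0, 0, 0, 0, 0.02, -1, 0, 0, 0, 0, 0, 0.04, -1, 0, 0, 0, 0, 0, 0.05, -1, 0, 0, 0, 0, 0, 0.05, -1, 0, 0, 0, 0, 0, 0.05, -1],
)

```text
time: 7.93
position: [530.7, 279.2, 107.4]
eef_rot: [0.0, -0.074, 0.997, 0.0]
ft_force: [0.6, 1.1, -4.6]
gripper_width: 0.626
grip_force: 88.1
```

The pack is inside the bay's straight walls with no side load. Now pushing past the ball.

>>> step_arm(
  steps=[0, 0, 0, 0, 0, 0.02, -1, 0, 0, 0, 0, 0, 0.035, -1, 0, 0, 0, 0, 0, 0.05, -1, 0, 0, 0, 0, 0, 0.065, -1, 0, 0, 0, 0, 0, 0.08, -1],
)

```text
time: 8.35
position: [530.1, 279.1, 87.1]
eef_rot: [-0.0, -0.074, 0.997, 0.0]
ft_force: [-2.2, -0.2, -3.8]
gripper_width: 0.626
grip_force: 88.5
```

>>> step_arm(
  steps=[0, 0, 0, 0, 0, 0.006, -1, 0, 0, 0, 0, 0, 0.012, -1, 0, 0, 0, 0, 0, 0.018, -1, 0, 0, 0, 0, 0, 0.018, -1, 0, 0, 0, 0, 0, 0.018, -1],
)

```text
time: 8.77
position: [530.5, 278.9, 84.5]
eef_rot: [0.0, -0.074, 0.997, -0.0]
ft_force: [-6.0, -1.9, 9.8]
gripper_width: 0.623
grip_force: 89.5
```

```bash
python3 - <<'E'
from h import *
s=ctrl.state(); print(s['position'],s['ft_force'])
for n in ['side','scene']:
  g=grab(n,n+'5.png')
  for d in ctrl.landmark_of(g,'pack_mid'): print(n,d['p'],w(g,d['point']))
E
```

```text
[530.47393585 278.8885955   84.50232491] [-5.96047246 -1.88141082  9.79760265]
side 0.93 [377.98994968  49.06443271  55.92329422]
side 0.8 [528.97702293 274.07394159  68.61047764]
scene 0.97 [494.200063   -91.89158219  57.62876281]
scene 0.91 [530.1523453  279.52025693  68.82381347]
scene 0.72 [375.56190309  46.01198859  58.07840551]
```

The pack centre reads z ≈ 68.7 mm (home is 69.5), with floor contact building. One more small press, then release.

>>> step_arm(
  steps=[0, 0, 0, 0, 0, 0.006, -1, 0, 0, 0, 0, 0, 0.012, -1, 0, 0, 0, 0, 0, 0.012, -1, 0, 0, 0, 0, 0, 0.012, -1],
)

```text
time: 9.3
position: [530.5, 278.8, 84.4]
eef_rot: [0.001, -0.074, 0.997, 0.0]
ft_force: [-11.7, -6.4, 29.0]
gripper_width: 0.622
grip_force: 91.4
```

>>> step_arm(
  steps=[0, 0, 0, 0, 0, -0.008, -1, 0, 0, 0, 0, 0, -0.008, 0.55, 0, 0, 0, 0, 0, -0.008, 0.8, 0, 0, 0, 0, 0, -0.008, 1, 0, 0, 0, 0, 0, -0.008, 1],
)

```text
time: 9.72
position: [531.5, 279.4, 81.7]
eef_rot: [0.001, -0.074, 0.997, 0.0]
ft_force: [-0.1, -0.6, 0.4]
gripper_width: 1.002
grip_force: 0.0
```

>>> step_arm(
  steps=[0, 0, 0, 0, 0, 0, 1, 0, 0, 0, 0, 0, 0, 1, 0, 0, 0, 0, 0, -0.1, 1, 0, 0, 0, 0, 0, -0.26, 1, 0, 0, 0, 0, 0, -0.42, 1],
)

```text
time: 10.13
position: [529.4, 278.6, 186.0]
eef_rot: [-0.002, -0.074, 0.997, -0.001]
ft_force: [1.4, -0.3, 1.0]
gripper_width: 1.0
grip_force: 0.0
```

```bash
python3 - <<'E'
from h import *
s=ctrl.state(); print(s['position'],s['ft_force'],s['gripper_width'],s['joint_positions'].round(3))
for n in ['side','scene']:
  g=grab(n,n+'6.png')
  for d in ctrl.landmark_of(g,'pack_mid'): print(n,d['p'],w(g,d['point']))
  for d in ctrl.landmark_of(g,'handle_grip'): print(n,'h',d['p'],w(g,d['point']))
move((588,-298,230))
E
```

```text
[529.36782366 278.56558091 186.02674775] [ 1.39730838 -0.32070198  0.96912293] 0.9998317439687862 [ 0.414  0.377  1.517 -0.     1.252 -1.306]
side 0.95 [528.34462758 275.67199869  67.84478212]
side 0.93 [376.68778655  45.11190926  53.05939311]
side h 0.85 [824.05767362 -12.41239546  71.94188534]
side h 0.79 [ 591.24390864 -292.98156127  104.83328288]
scene 0.92 [495.27907053 -91.7091217   55.42593487]
scene 0.72 [530.62417624 278.50263422  67.09123747]
scene 0.68 [375.04581999  46.38376953  56.617092  ]
scene h 0.78 [824.69878622 -14.0874677   77.878546  ]
scene h 0.66 [ 586.41036757 -295.06568535  107.45760522]
shift [ 0.1117 -2.3162 -0.1756]
```

The pack is home: it took a firm 29 N press and reads at z ≈ 67.5 mm. Moving to the isolator.

>>> step_arm(
  steps=[0, 0, 0, 0, 0, -0.16, 1, 0, 0, 0.08, 0.01, -0.2, -0.18, 1, 0, 0, 0.14, 0.02, -0.36, -0.18, 1, 0, 0, 0.2, 0.03, -0.52, -0.18, 1, 0, 0, 0.25, 0.04, -0.68, -0.18, 1],
)

```text
time: 10.85
position: [544.4, 112.0, 230.0]
eef_rot: [-0.002, 0.177, 0.984, -0.001]
ft_force: [0.8, 0.4, -0.2]
gripper_width: 0.996
grip_force: 0.0
```

```bash
python3 - <<'E'
from h import *
s=ctrl.state(); print(s['position'])
move((588,-298,235),down(0))
E
```

```text
[544.37292193 111.9924858  229.99881519]
shift [-0.7351 -1.4763 -0.0197]
rot [-0.0016 -0.0008  0.6074]
```

>>> step_arm(
  steps=[0, 0, 0.3, -0.37, -0.74, 0, 1, 0, 0, 0.3, -0.37, -0.74, 0, 1, 0, 0, 0.3, -0.37, -0.74, 0, 1, 0, 0, 0.3, -0.37, -0.74, 0, 1, 0, 0, 0.3, -0.37, -0.74, 0, 1],
)

```text
time: 11.27
position: [567.4, -94.1, 229.6]
eef_rot: [-0.002, 0.461, 0.888, -0.001]
ft_force: [0.9, 0.7, -0.3]
gripper_width: 1.004
grip_force: 0.0
```

```bash
python3 - <<'E'
from h import *
s=ctrl.state(); print(s['position'])
move((588,-290,235),down(0))
E
```

```text
[567.41568279 -94.11800832 229.59830716]
shift [-0.6881 -0.3837 -0.0226]
rot [-0.0018 -0.001   0.3066]
```

>>> step_arm(
  steps=[0, 0, 0.29, -0.67, -0.37, -0.02, 1, 0, 0, 0.29, -0.67, -0.37, -0.02, 1, 0, 0, 0.29, -0.67, -0.37, -0.02, 1, 0, 0, 0.29, -0.67, -0.37, -0.02, 1, 0, 0, 0.29, -0.67, -0.37, -0.02, 1],
)

```text
time: 11.68
position: [589.9, -286.5, 234.2]
eef_rot: [-0.001, 0.696, 0.718, -0.001]
ft_force: [0.6, 0.2, -0.3]
gripper_width: 0.994
grip_force: 0.0
```

```bash
python3 - <<'E'
from fit import *
f=grab('wrist','w5.png'); s=ctrl.state(); print(s['position'],s['dq'].round(3))
for t in ['handle_grip','isolator']:
  for d in ctrl.landmark_of(f,t): print(t,d['p'],w(f,d['point']),pix(f,w(f,d['point'])))
E
```

```text
[ 590.5068128  -290.43499248  234.00000539] [ 0.051 -0.025  0.05   0.031 -0.005 -0.115]
handle_grip 0.9 [ 588.29824541 -298.99578957  103.97528514] [276.12971713 211.59507541]
isolator 0.62 [ 5.84959693e+02 -2.98291107e+02 -4.62674872e-01] [273.87241369 180.49966899]
```

View pics/w5.png

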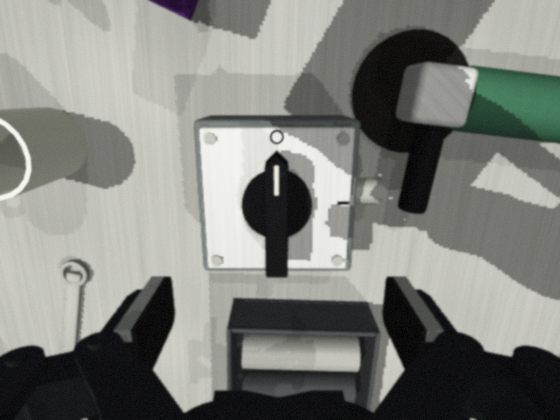

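The wrist view shows the large isolator: ring mark at (277,137), handle nose at (277,153) pointing to it, tail at (277,277), and bar mark at (343,203). So the handle is off. I'll fit the lid for its exact pose.

```bash
python3 - <<'E'
from fit import *
f=grab('wrist')
n=onplane(f,(277,153),119);t=onplane(f,(277,277),119);print(n,t,(n+t)/2,np.linalg.norm(n-t),np.arctan2(*(n-t)[1::-1]))
print('line',[onplane(f,p,119).round(1) for p in [(277,166),(277,195)]])
b,pr=fit(f,rect(-70,70,-70,70,75),[588,-298,0.],1.2); print(b.x,b.fun)
b2,pr=fit(f,[((-9,-50,119),(-9,25,119)),((9,-50,119),(9,25,119)),((-9,-50,119),(9,-50,119))],[588,-298,0.],1.2); print(b2.x,b2.fun)
print('tool yaw',(R.from_quat(ctrl.state()['eef_rot'],scalar_first=True)).as_matrix()[:2,1], ctrl.state()['position'])
for x in (b.x,b2.x): move((*x[:2],89),down(x[2]))
E
```

```text
[ 587.09332938 -247.40687967  119.        ] [ 590.7200947  -346.09240539  119.        ] [ 588.90671204 -296.74964253  119.        ] 98.75214637349525 1.607530526943067
line [array([ 587.4, -256.8,  119. ]), array([ 588.2, -278.5,  119. ])]
[ 5.93184700e+02 -2.96121684e+02  2.84109831e-02] -38.204803466796875
[ 5.88709877e+02 -3.00438272e+02  2.06790123e-02] -45.0
tool yaw [0.99924697 0.03861031] [ 589.55801157 -282.36829354  234.17784128]
shift [-0.0573  0.0146  0.5805]
rot [-0.0019 -0.0015  0.0051]
shift [-0.0739 -0.004   0.5805]
rot [-0.0019 -0.0015  0.009 ]
```

The arm was still settling between those two frames, so I'll align, settle and measure once more.

>>> step_arm(
  steps=[0, 0, 0.006, -0.05, -0.002, 0.1, 1, 0, 0, 0.006, -0.05, -0.002, 0.14, 1, 0, 0, 0.006, -0.05, -0.002, 0.14, 1, 0, 0, 0.006, -0.05, -0.002, 0.14, 1, 0, 0, 0.006, -0.05, -0.002, 0.14, 1],
)

```text
time: 12.3
position: [590.9, -293.4, 202.2]
eef_rot: [-0.0, 0.697, 0.717, 0.0]
ft_force: [-0.1, -1.1, -0.0]
gripper_width: 0.996
grip_force: 0.0
```

>>> step_arm(
  steps=[0, 0, 0, 0, 0, 0, 1, 0, 0, 0, 0, 0, 0, 1, 0, 0, 0, 0, 0, 0, 1, 0, 0, 0, 0, 0, 0, 1, 0, 0, 0, 0, 0, 0, 1],
)

```text
time: 12.72
position: [590.8, -294.8, 202.3]
eef_rot: [0.0, 0.697, 0.717, 0.0]
ft_force: [-0.4, 0.0, 0.2]
gripper_width: 1.001
grip_force: 0.0
```

```bash
python3 - <<'E'
from fit import *
S=ctrl.state(); f=grab('wrist','w6.png'); s=ctrl.state(); print(S['position'],s['position'],s['dq'].round(3))
for d in ctrl.landmark_of(f,'handle_grip'): print(d['p'],w(f,d['point']))
# white line on the handle's top and bar dark mask
g=cv2.cvtColor(f['img'],cv2.COLOR_RGB2GRAY)
segs=[((-9,-50,119),(-9,25,119)),((9,-50,119),(9,25,119)),((-9,-50,119),(9,-50,119))]
b2,pr=fit(f,segs,[588.5,-299,0.03],1.2); print(b2.x,b2.fun)
b,_=fit(f,rect(-70,70,-70,70,75),[588.5,-299,0.03],1.2); print(b.x,b.fun)
show(f,pr,b2.x,segs+rect(-70,70,-70,70,75),'w6fit.png',(140,40,420,340),2)
move((*b2.x[:2],89),down(b2.x[2]))
E
```

```text
[ 590.84872205 -294.75275554  202.28296983] [ 590.79267989 -294.77689081  202.12762299] [ 0.     0.004 -0.001  0.    -0.    -0.002]
0.61 [ 589.30374622 -300.22706242  105.44322783]
[ 5.89541667e+02 -3.00134259e+02 -7.73148148e-03] -45.0
[ 5.81263899e+02 -3.05307811e+02  4.86722518e-02] -38.678043365478516
shift [-0.0212 -0.0054  0.4521]
rot [0.0001 0.     0.0176]
```

View pics/w6fit.png

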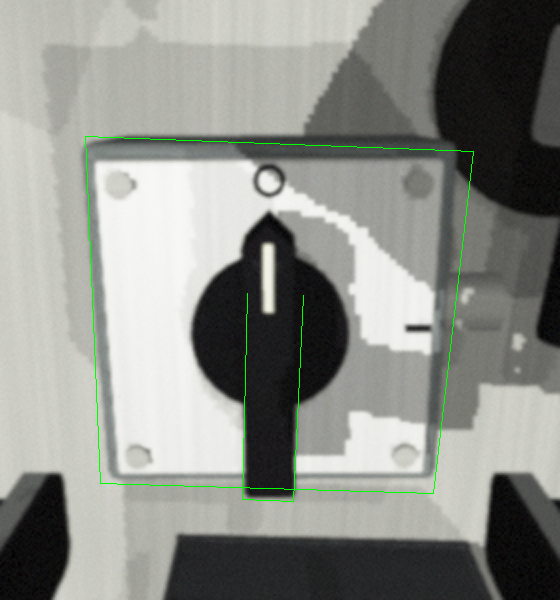

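The overlay is off (edge cost saturated), but the picture is clear: the nose tip is at crop (268,211), full-frame (274,145.5), and the tail end at (274.5,287). The bar is parallel to the tool's x already. I'll use those points.

```bash
python3 - <<'E'
from h import *
f=grab('wrist'); s=ctrl.state(); r=R.from_quat(s['eef_rot'],scalar_first=True)
n=onplane(f,(274,145.5),119);t=onplane(f,(274.4,287),119);m=(n+t)/2;print(m,np.linalg.norm(n-t),np.arctan2(*(n-t)[1::-1])-np.pi/2, 'tool',np.arctan2(*r.as_matrix()[1::-1,1]))
C=np.array([onplane(f,(140+a/2,40+b/2),75)[:2] for a,b in [(92,158),(447,158),(430,478),(110,477)]]);print(C.round(1),C.mean(0),np.linalg.norm(C-np.roll(C,1,0),axis=1))
move((m[0],m[1],89))
E
```

```text
[ 588.29893451 -298.24306776  119.        ] 99.18067779415695 0.027977877233992254 tool 0.027369284336537555
[[ 522.2 -237.4]
 [ 651.1 -233.7]
 [ 657.1 -363.6]
 [ 523.4 -367. ]] [ 588.44426211 -300.42967187] [129.59099381 128.89616066 130.08205506 133.74180036]
shift [-0.0135 -0.0099  0.4517]
```

>>> step_arm(
  steps=[0, 0, 0, -0.014, -0.01, 0.1, 1, 0, 0, 0, -0.014, -0.01, 0.22, 1, 0, 0, 0, -0.014, -0.01, 0.34, 1, 0, 0, 0, -0.014, -0.01, 0.42, 1, 0, 0, 0, -0.014, -0.01, 0.445, 1],
)

```text
time: 13.28
position: [585.7, -297.0, 86.5]
eef_rot: [-0.004, 0.697, 0.717, -0.001]
ft_force: [-0.3, -0.2, 0.1]
gripper_width: 0.999
grip_force: 0.0
```

>>> step_arm(
  squeeze=50,
  steps=[0, 0, 0, 0, 0, 0, 1, 0, 0, 0, 0, 0, 0, -0.3, 0, 0, 0, 0, 0, 0, -1, 0, 0, 0, 0, 0, 0, -1, 0, 0, 0, 0, 0, 0, -1],
)

```text
time: 13.7
position: [589.3, -298.9, 92.4]
eef_rot: [0.002, 0.697, 0.717, 0.0]
ft_force: [0.7, 0.3, 0.2]
gripper_width: 0.454
grip_force: 0.0
```

>>> step_arm(
  steps=[0, 0, 0, 0, 0, 0, -1, 0, 0, 0, 0, 0, 0, -1, 0, 0, 0, 0, 0, 0, -1, 0, 0, 0, 0, 0, 0, -1, 0, 0, 0, 0, 0, 0, -1],
)

```text
time: 14.12
position: [588.3, -298.6, 91.8]
eef_rot: [0.0, 0.697, 0.717, -0.0]
ft_force: [-1.8, 0.4, 6.7]
gripper_width: 0.199
grip_force: 50.5
```

```bash
python3 - <<'E'
from h import *
s=ctrl.state(); print(s)
move((588.4,-298.4,89),down(.028))
g=grab('scene')
for d in ctrl.landmark_of(g,'pack_mid'): print(d['p'],w(g,d['point']))
E
```

```text
{'time': 14.1167, 'joint_positions': array([-5.33422387e-01,  5.41933430e-01,  1.48976002e+00, -5.27615841e-04,
        1.10903225e+00, -5.60995110e-01]), 'dq': array([ 0.0023319 , -0.00111297, -0.00077084,  0.00142247, -0.00041152,
        0.00069897]), 'effort': array([  0.43887075, -52.914505  , -21.06177986,   0.32885525,
        -0.72111536,   0.10906569]), 'position': array([ 588.2509797 , -298.57100549,   91.77615516]), 'eef_rot': array([ 4.76973234e-04,  6.97207201e-01,  7.16869497e-01, -1.27284597e-04]), 'ft_force': array([-1.77494985,  0.35707116,  6.6606254 ]), 'moment': array([0.07176474, 0.29855005, 0.16744344]), 'grip_force': 50.53319871425629, 'gripper_width': 0.19928641212522935}
shift [0.0007 0.0006 0.0111]
rot [ 0.0002  0.0004 -0.0001]
0.82 [530.10257728 278.14411512  69.20296629]
0.58 [373.23389644  45.46667988  56.74310648]
0.36 [689.42094165  47.72106369  -1.23257975]
```

The handle is gripped (17 mm), centred within 0.3 mm, and the pack still reads home. Turning clockwise (+rz) in stages.

>>> step_arm(
  steps=[0, 0, 0.06, 0, 0, 0, -1, 0, 0, 0.12, 0, 0, 0, -1, 0, 0, 0.18, 0, 0, 0, -1, 0, 0, 0.24, 0, 0, 0, -1, 0, 0, 0.28, 0, 0, 0, -1],
)

```text
time: 14.63
position: [588.2, -298.6, 91.8]
eef_rot: [0.001, 0.87, 0.494, -0.0]
ft_force: [-3.0, 0.3, 6.0]
gripper_width: 0.203
grip_force: 50.6
```

>>> step_arm(
  steps=[0, 0, 0.06, 0, 0, 0, -1, 0, 0, 0.12, 0, 0, 0, -1, 0, 0, 0.18, 0, 0, 0, -1, 0, 0, 0.24, 0, 0, 0, -1, 0, 0, 0.28, 0, 0, 0, -1],
)

```text
time: 15.05
position: [588.1, -298.5, 91.8]
eef_rot: [0.0, 0.972, 0.234, 0.0]
ft_force: [-2.6, -0.3, 6.8]
gripper_width: 0.2
grip_force: 50.6
```

```bash
python3 - <<'E'
from h import *
s=ctrl.state(); print(s['position'],s['ft_force'],s['moment'],s['joint_positions'].round(3),s['gripper_width'])
move((588.3,-298.5,91.8),down(.028-np.pi/2))
E
```

```text
[ 588.13165148 -298.52104035   91.77455027] [-2.6497663  -0.25142744  6.77324378] [ 0.020866    0.30881694 -0.21289952] [-0.534  0.542  1.49  -0.     1.109  0.565] 0.2002297602632856
shift [ 0.0006  0.0002 -0.0001]
rot [ 3.000e-04 -1.000e-04  2.221e-01]
```

>>> step_arm(
  steps=[0, 0, 0.06, 0, 0, 0, -1, 0, 0, 0.12, 0, 0, 0, -1, 0, 0, 0.17, 0, 0, 0, -1, 0, 0, 0.2, 0, 0, 0, -1, 0, 0, 0.215, 0, 0, 0, -1],
)

```text
time: 15.47
position: [588.1, -298.4, 91.8]
eef_rot: [0.0, 1.0, 0.023, 0.0]
ft_force: [-2.1, 1.1, 6.6]
gripper_width: 0.201
grip_force: 50.6
```

>>> step_arm(
  steps=[0, 0, 0, 0, 0, 0, -1, 0, 0, 0, 0, 0, 0, -1, 0, 0, 0, 0, 0, 0, 1, 0, 0, 0, 0, 0, 0, 1, 0, 0, 0, 0, 0, 0, 1],
)

```text
time: 15.88
position: [588.4, -298.3, 90.4]
eef_rot: [-0.0, 1.0, 0.024, 0.0]
ft_force: [0.2, -0.2, -0.7]
gripper_width: 0.618
grip_force: 0.0
```

>>> step_arm(
  steps=[0, 0, 0, 0, 0, 0, 1, 0, 0, 0, 0, 0, 0, 1, 0, 0, 0, 0, 0, 0, 1, 0, 0, 0, 0, 0, 0, 1, 0, 0, 0, 0, 0, -0.06, 1],
)

```text
time: 16.3
position: [586.3, -297.1, 102.6]
eef_rot: [-0.002, 1.0, 0.024, -0.003]
ft_force: [0.7, 0.1, -0.9]
gripper_width: 1.0
grip_force: 0.0
```

>>> step_arm(
  steps=[0, 0, 0, 0, 0, -0.1, 1, 0, 0, 0, 0, 0, -0.25, 1, 0, 0, 0, 0, 0, -0.4, 1, 0, 0, 0, 0, 0, -0.48, 1, 0, 0, 0, 0, 0, -0.48, 1],
)

```text
time: 16.72
position: [591.5, -300.1, 232.3]
eef_rot: [0.003, 1.0, 0.024, 0.005]
ft_force: [0.8, -0.1, 0.7]
gripper_width: 1.0
grip_force: 0.0
```

```bash
python3 - <<'E'
from h import *
s=ctrl.state(); print(s['position'],s['ft_force'],s['gripper_width'])
f=grab('wrist','w7.png'); g=grab('scene')
for d in ctrl.landmark_of(g,'pack_mid'): print(d['p'],w(g,d['point']))
E
```

```text
[ 591.48826813 -300.10061458  232.30272201] [ 0.83403032 -0.08804648  0.6819349 ] 1.000408499552432
0.84 [491.38070598 -94.76874026  59.00105559]
0.61 [530.2223065  279.44229343  69.18301693]
0.56 [376.21879343  43.30252282  56.13745462]
```

View pics/w7.png

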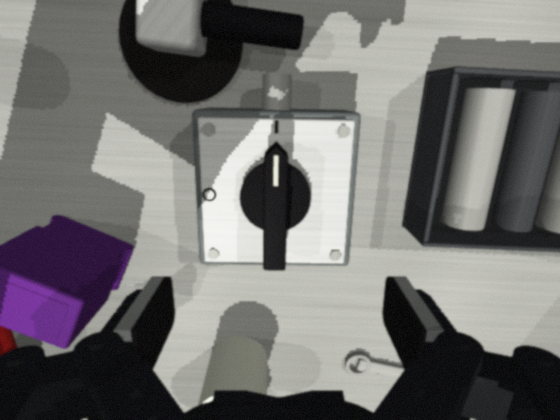

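The handle's nose at (276,147) points at the bar mark (276,127), so it rests on. The pack reads home at z 69.2 mm and the arm is clear. Handing in.

```bash
python3 -c "
from h import *
print(ctrl.sign_off())"
```

```text
the job is handed in; nothing more can be done
None
```

I pushed the pack fully home in the charger bay with the isolator still off, then turned the handle clockwise to on, and the job is handed in (no verdict was returned). The arm did not go near the spray can or the pipe.

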